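# Hang the tube bracket on its screw

### The job

Pick up the white tube bracket by its top tab and hang it on the grey panel: pass its keyhole over the brass screw head, gently press the plate back against the sprung pads, then slide it straight down until the screw neck sits fully home at the top of the narrow slot, and let go. Use only light force on the panel and leave the carton, the timer and the tape alone.

Things in the scene. Friction and masses are not known exactly. Their poses are not given: they have to be found in the camera images.
- bracket: Loose white metal tube bracket, 0.22 kg, standing upright. Origin: middle of the lower edge of the back plate's back face; x points backwards out of that face, y left, z up. Back plate: x -5 to 0 mm, 70 mm wide up to z 105, then a tab 30 mm wide to z 150. A shelf with three tube holes sticks out forwards at the foot (to x -48, 12 mm high; gussets to z 24).
- keyhole (a point): On the bracket's back face, the centre of the keyhole's round hole (bracket z 60 mm); axes as the bracket's. The hole is 18 mm across and goes through the 5 mm plate.
- slot_end (a point): On the bracket's back face, the closed top end of the narrow slot (bracket z 80 mm). The slot is 8.5 mm wide and runs straight down from here into the round hole.
- tab (a point): On the bracket, the point to grip: in the middle of the 5 mm thickness of the top tab, 10 mm below its top edge, 80 mm above the hole centre. The fingers close along the bracket's x.
- panel: Fixed grey upright panel, 190 mm wide, 130 mm high, 10 mm thick, with a foot behind it. Origin: on the worktop at the middle of its front face; x points into the panel, y left, z up. It and its screw may be pressed with no more than 25 N. A bare metal strip in its level slot carries a brass headed screw and two black sprung pads.
- panel_datum (a point): On the plane of the panel's front face, 16 mm left of its middle (below a small red mark), at screw height (z 100 mm); axes as the panel's. NOT the screw: that is clamped 4 to 28 mm to the right of this point (y -4 to -28), differently each time and not reported: find it by sight or feel. Fully home, the keyhole point is 17 mm below the datum and about 4 mm in front of the face.
- screw_track (a point): Datum point moved 13 mm out, to the plane of the screw head's front. Neck: 6 mm thick, 9 mm long; head: 13 mm across, 4 mm thick, front rim bevelled. If the bracket's back face stops about 13 mm off the panel it rests on the head: shift and retry; with the head in the hole it goes on freely to 7 mm, where the pads begin. Within 4 mm it can slide down behind the head.
- pads (a point): Datum point moved 7 mm out, to the pads' noses. The two sprung pads stand 7 mm out of the face, level with the screw, 24 mm either side of it. Together they push back with 3 N at first touch, 5 N with the bracket 4 mm off the panel, 8 N when it is flat. They clamp the bracket behind the head: friction stops it from dropping home, so push it down, with up to some 10 N, until it stops firmly.
- carton: Loose white carton, 63 x 84 x 47 mm, bystander; origin at the centre of its underside
- timer: Loose blue lab timer, 49 x 73 x 52 mm, bystander; origin at the centre of its underside
- tape: Loose roll of white label tape, 60 mm across, 19 mm high, bystander; origin at the centre of its underside
Not all that is in view belongs to the job. There is more than one size of the panel; the one meant has the size given above.

How it is judged:
On the way, in this order (a step that is already met when the one before it is completed fails the run):
1. the bracket is lifted off the worktop by its tab (height (world z) of bracket above 0.015 m and contact force between the fingers and bracket above 1 N), for 0.1 s.
2. the screw head is through the round hole: the plate is within 5.5 mm of the panel with the hole still level with the screw (6 mm) (x of keyhole in the frame of panel_datum above -0.0055 m and z of keyhole in the frame of panel_datum between -0.006 and 0.006 m and y of keyhole in the frame of panel_datum between -0.032 and 0 m), for 0.05 s.
At the end, for the whole second after the job is handed in: The bracket hangs at rest on the screw, released: keyhole point 14.5 to 20.5 mm below the panel datum (17 is fully home), its back face no more than 6 mm off the panel, 0 to 32 mm to the right of the datum, upright within 0.1 rad (x of keyhole in the frame of panel_datum between -0.006 and 0.002 m and z of keyhole in the frame of panel_datum between -0.0205 and -0.0145 m and y of keyhole in the frame of panel_datum between -0.032 and 0 m and angle between the z axis of bracket and the z axis of panel, either way round below 0.1 rad and contact force between bracket and panel above 0.5 N and linear speed of bracket below 0.01 m/s); the robot touches nothing.
It fails at once if the bracket presses on the panel, screw or pads with more than 25 N (contact force between bracket and panel above 25 N).
It fails at once if the robot itself presses on the panel with more than 25 N (contact force between the arm and panel above 25 N).
It fails at once if the carton, timer or tape is moved more than 20 mm (distance of any of carton, timer, tape from where it was at the start of the episode above 0.02 m).
It also fails if it takes over 64 s, if anything falls off the work surface, if the arm or the gripper's body presses on something with over 40 N, if the wrist force passes 120 N, or if a joint passes its speed limit or range.

### The arm

A 6-joint arm with a two-finger parallel gripper is mounted at the origin on a cart in front of the work surface, level with it; the furniture and walls round the work are solid. World frame = base frame: x ahead of the robot, y to its left, z up, the work surface at z = 0. Lengths are in m, angles in rad, forces in N, time in s.
With the tool pointing down it reaches from about 0.225 to 0.875 m from the base axis. Payload 3.4 kg.
Tool frame: the origin (TCP) lies at the very end of the fingers, on their centre line; the grasp point (between the pads) lies 19 mm behind it; z points along the fingers, y is the line along which they close (so a half turn about z gives the same grasp; the last joint's range is limited). The gripper opens to 85 mm and grips with 20 to 120 N. Pads are 22 mm wide; open, the fingers measure 114 mm over their backs; the gripper's body (76 mm by 85 mm) begins 54 mm behind the grasp point. The pads swing forward as they close: fully open they stand 13 mm farther back than shut.
Start: joints at [1.023, 0.276, 1.505, -0, 1.361, -0.121], TCP at [0.238, 0.523, 0.195] pointing down, gripper open.
Joint ranges: [-2.89, 2.89], [-0.75, 2.08], [0.22, 2.7], [-1.18, 4.32], [0.11, 2.71], [-2.7, 2.7]. Speed limits (rad/s): [2.57, 2.57, 3.14, 3.14, 3.14, 3.14].

### API

Orientations are given as a unit quaternion [w, x, y, z].
In Python, from rig import manip, get_image, camera_info gives the robot as it stands. The module is installed in compiled form; this text tells all that it offers.
- The arm moves only by the shell command python3 -m crank 'ROWS' [FORCE]. ROWS is a JSON object of lists of equal length, an entry for each row: "translation": the shift along the tool's x, y, z in mm, a list of three; "roll": the turn about the tool's z in rad; "fingers": the opening, from 0 (shut) to 1 (fully open). A call has 1 to 8 rows; each row shifts and turns the commanded pose from where the row before left it, along the tool's axes as they then stand; what a row does not reach is not made up. A row lasts 1/10 s, in which the tool goes at most 50 mm and 8.59 degrees, less where a joint would pass 70% of its speed; a pose out of reach is approached as far as the arm can. A call is refused whole if a number of a shift passes 50 or a number of a turn 0.15, either way. A call with a gripper value outside its range is refused whole. The fingers move at their own pace and stop on an object; FORCE is the grip in N (left out, the last holds). Time passes only in rows, so rows that do not move let the fingers close. It gives the time, the measured TCP pose, the force, the opening and the grip force at its end, in the units of the state.
- manip.get_state(): the state, without advancing time (a new reading comes with each control period).
- get_image(name): name is "scene" or "side" or "wrist"; returns the picture (384x512x3 uint8, blue, green, red); there is no depth.
- camera_info(name): a dict with "mtx" (3x3 intrinsics, pixels), "rvec" (rotation vector, rad) and "tvec" (3), from world to camera coordinates, as OpenCV has them. Camera axes: x right, y down, z forward; pixel columns grow to the right and rows downward; lengths in m; the calibration is good to about 2 mm. A picture is of the moment at which its call begins: read the wrist's pose just before it. camera_info takes no time and is no camera call; for the wrist camera it gives the pose at the moment of the call.
- manip.sign_off(): hands the job in; it is judged then, once.
The state is a dict: "clock": time; "qpos": joint angles; "qd": joint speeds; "effort": joint torques, N m; "position": TCP position; "ee_rot": TCP orientation; "contact_force": force on the tool from outside, world axes, zero at the start; "moment": the same for the moment, N m; "width": finger opening in m; "gripper_force": force on a finger pad.
Only numpy, scipy, OpenCV 4.12 (cv2) and the standard library are available. Lean on these libraries where they do the work, as an engineer would, in place of code of your own. Each camera call takes 0.05 s, during which the arm holds its last target. There are 200 camera calls.

## Working session

There is one attempt and no reset: what is moved stays moved. The work goes in short steps, Python scripts to look and compute and a shell command to move; the robot and the scene stay as the last step left them, time stands still between calls to the robot, and variables do not carry over. Pictures are saved under pics/ and viewed, at most 10 in all, crops included, and the job is handed in when it is done.

```bash
mkdir -p pics; cat > h.py <<'E'
import numpy as np, cv2
from rig import manip, get_image, camera_info
def cam(n):
    c=camera_info(n); return np.array(c["mtx"],float),cv2.Rodrigues(np.array(c["rvec"],float))[0],np.array(c["tvec"],float).ravel()
def ray(n,uv,C=None):
    K,R,t=C or cam(n); d=R.T@np.linalg.solve(K,[uv[0],uv[1],1.]); return -R.T@t,d
def onplane(n,uv,z,C=None):
    o,d=ray(n,uv,C); return o+d*(z-o[2])/d[2]
def tri(obs):
    A=np.zeros((3,3));b=np.zeros(3);L=[]
    for n,uv in obs:
        o,d=ray(n,uv); d=d/np.linalg.norm(d); P=np.eye(3)-np.outer(d,d); A+=P;b+=P@o; L.append((P,o))
    p=np.linalg.solve(A,b); return p,[np.linalg.norm(P@(p-o)) for P,o in L]
def proj(n,p,C=None):
    K,R,t=C or cam(n); q=K@(R@np.asarray(p)+t); return q[:2]/q[2]
E
python3 - <<'E'
from h import *
s=manip.get_state(); print(s)
a=get_image("scene");b=get_image("side")
cv2.imwrite("pics/scene0.png",a);cv2.imwrite("pics/side0.png",b)
for n in("scene","side"):
    K,R,t=cam(n);print(n,-R.T@t,R[2],K[0,0])
E
```

```text
{'clock': 0.0, 'qpos': array([ 1.02297922e+00,  2.76593995e-01,  1.50615674e+00,  2.20545574e-05,
        1.36072031e+00, -1.21014171e-01]), 'qd': array([ 0.00030924, -0.00097297, -0.00036891, -0.00144572,  0.0011783 ,
       -0.00046293]), 'effort': array([ 6.39873560e-04, -4.16761708e+01, -2.45802498e+01, -5.11732542e-04,
        1.09007297e-02,  2.11900283e-05]), 'position': array([0.23770996, 0.52288764, 0.19373096]), 'ee_rot': array([-3.18445768e-04,  2.11787593e-01,  9.77315268e-01, -8.83627917e-04]), 'contact_force': array([-0.15727896, -0.71502393,  0.56383103]), 'moment': array([-0.0448193 , -0.01052717, -0.02320612]), 'gripper_force': 0.0, 'width': 0.08543800359154784}
scene [-0.0974075  -0.49053798  0.89822882] [ 0.56320357  0.43738518 -0.70106772] 346.6733956682103
side [ 0.25883011 -0.99977876  0.62724655] [ 0.22966355  0.867982   -0.44029751] 439.3354503593773
```

View pics/scene0.png

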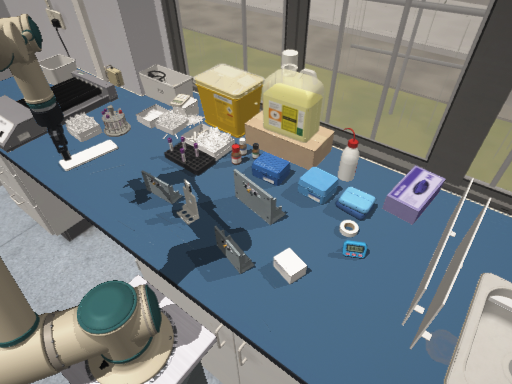

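View pics/side0.png

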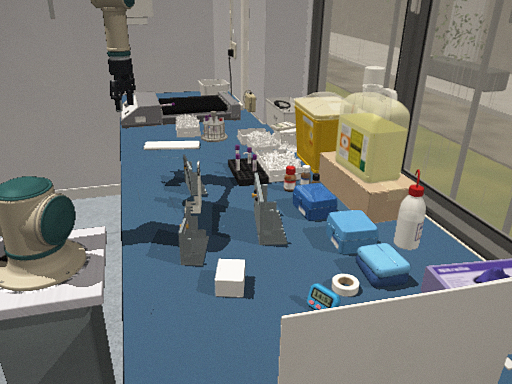

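The scene view shows three grey panels: A (160,187), B (257,195) and C (234,250). The bracket is at (188,203). B looks the largest, so I'll enlarge to confirm.

```bash
python3 - <<'E'
import cv2
a=cv2.imread("pics/scene0.png")[160:280,135:295];b=cv2.imread("pics/side0.png")[145:275,165:295]
cv2.imwrite("pics/c1.png",cv2.resize(a,None,fx=5,fy=5,interpolation=cv2.INTER_CUBIC))
cv2.imwrite("pics/c2.png",cv2.resize(b,None,fx=4.6,fy=4.6,interpolation=cv2.INTER_CUBIC))
E
```

```text
(no output)
```

View pics/c1.png

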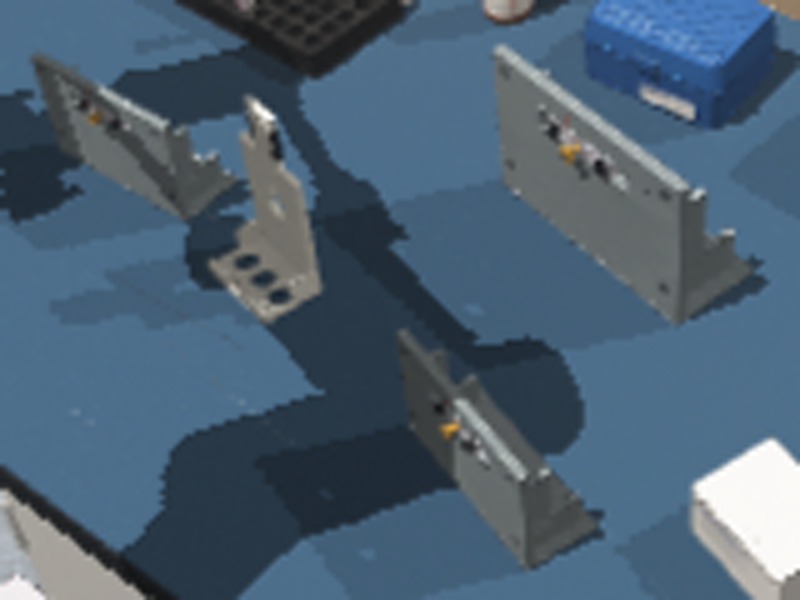

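View pics/c2.png

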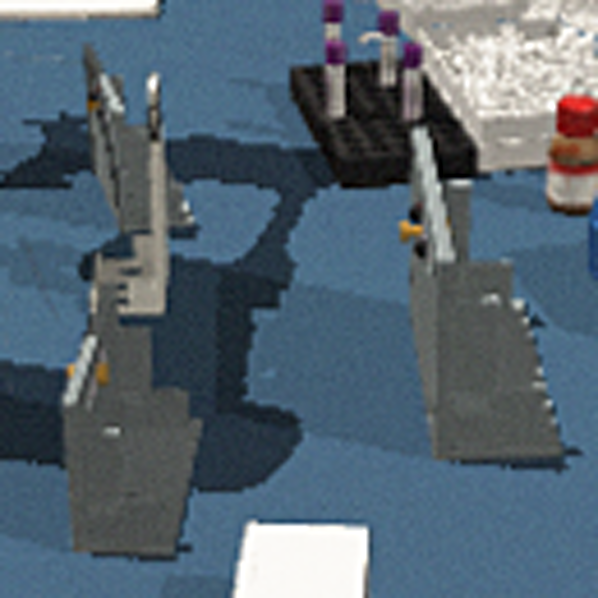

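```bash
python3 - <<'E'
from h import *
np.set_printoptions(precision=4,suppress=True)
S=lambda u,v:(135+u/5-.4,160+v/5-.4)
D=lambda u,v:(165+u/4.6-.4,145+v/4.6-.4)
for nm,br,bl,tl,tr in [("A",(187,217),(62,150),(35,55),(170,128)),("B",(679,322),(508,193),(495,47),(683,192)),("C",(527,567),(410,428),(402,333),(527,478))]:
    p,q=onplane("scene",S(*br),0),onplane("scene",S(*bl),0); print(nm,p,q,np.linalg.norm(p-q),np.degrees(np.arctan2(*(q-p)[:2])))
    # height via vertical above p
    for base,t in((p,tr),(q,tl)):
        zs=np.linspace(.03,.2,171); print("  h",zs[np.argmin([np.linalg.norm(proj("scene",[*base[:2],z])-S(*t)) for z in zs])])
print("side br B",onplane("side",D(437,458),0))
print("screw B",tri([("scene",S(568,152)),("side",D(407,230))]))
print("B tr",tri([("scene",S(683,192)),("side",D(437,262))]))
print("brk shelf R",onplane("scene",S(270,322),0),"plate R bottom back",onplane("scene",S(321,291),0),"shelfL",onplane("scene",S(210,265),.012))
print("side: plate R bottom back",onplane("side",D(165,314),0), "shelf front", onplane("side",D(120,312),0))
print("tab top ",tri([("scene",S(263,108)),("side",D(154,80))]))
E
```

```text
A [0.4199 0.2964 0.    ] [0.4127 0.4262 0.    ] 0.12993857819325555 -3.179587897356824
  h 0.087
  h 0.093
B [ 0.5514 -0.0504  0.    ] [0.5788 0.1238 0.    ] 0.1763711321275388 8.94433736734266
  h 0.125
  h 0.14
C [ 0.3366 -0.0903  0.    ] [ 0.373   0.0369 -0.    ] 0.13234027470484208 15.980781683067063
  h 0.09
  h 0.093
side br B [ 0.5519 -0.0446  0.    ]
screw B (array([0.5572, 0.0469, 0.1025]), [np.float64(0.0011646967786646894), np.float64(0.0011646967786649494)])
B tr (array([ 0.5461, -0.0543,  0.1323]), [np.float64(0.00046880043543297), np.float64(0.00046880043543287195)])
brk shelf R [0.3837 0.1752 0.    ] plate R bottom back [0.4255 0.167  0.    ] shelfL [0.3899 0.2379 0.012 ]
side: plate R bottom back [0.4283 0.1696 0.    ] shelf front [0.4    0.1796 0.    ]
tab top  (array([0.4311, 0.1969, 0.1532]), [np.float64(0.00128966349811509), np.float64(0.001289663498115192)])
```

B measures about 176 x 130 mm. A and C measure about 130 x 90 mm, so B fits the 190 x 130 mm description; its yaw is about -9°. The bracket stands at about (0.43, 0.20) with a yaw of about -7°. Moving above it now.

```bash
python3 -m crank '{"translation":[[-38,-26,-6],[-38,-26,-6],[-38,-26,-6],[-38,-26,-6],[-38,-26,-6],[-38,-26,-6],[-38,-28,-6],[-38,-28,-6]],"roll":[0,0,0,0,0,0,0,0],"fingers":[1,1,1,1,1,1,1,1]}' 30
python3 -m crank '{"translation":[[0,0,0],[0,0,0],[0,0,0],[0,0,0],[0,0,0],[0,0,0],[0,0,0],[0,0,0]],"roll":[0.15,0.15,0.15,0.15,0.15,0.15,0.15,0.15],"fingers":[1,1,1,1,1,1,1,1]}'
python3 - <<'E'
from h import *
np.set_printoptions(precision=4,suppress=True)
s=manip.get_state();print(s["position"],s["ee_rot"],s["contact_force"])
K,R,t=cam("wrist");print(-R.T@t,R,K[0,0])
im=get_image("wrist");cv2.imwrite("pics/w1.png",im); np.savez("w1",K=K,R=R,t=t)
print(proj("wrist",[.429,.203,.15]),proj("wrist",[.43,.2,0]),proj("wrist",[.557,.047,.1]))
E
```

```text
clock: 0.9
position: [0.4273, 0.2028, 0.2426]
ee_rot: [-0.0, 0.212, 0.977, 0.0]
contact_force: [0.6, 0.0, 0.6]
width: 0.0855
gripper_force: 0.0
clock: 1.7
position: [0.4266, 0.2045, 0.2422]
ee_rot: [-0.0, 0.729, 0.685, -0.0]
contact_force: [-0.5, 0.6, 0.0]
width: 0.0851
gripper_force: 0.0
[0.4266 0.2045 0.2422] [-0.0002  0.7288  0.6848 -0.0004] [-0.5025  0.5617  0.0311]
[0.4307 0.2758 0.4225] [[ 0.998  -0.0637 -0.0006]
 [-0.0609 -0.9567  0.2848]
 [-0.0187 -0.2842 -0.9586]] 328.04932393699863
[255.8592 182.8014] [255.6077 155.2066] [376.9974 296.8364]
```

View pics/w1.png

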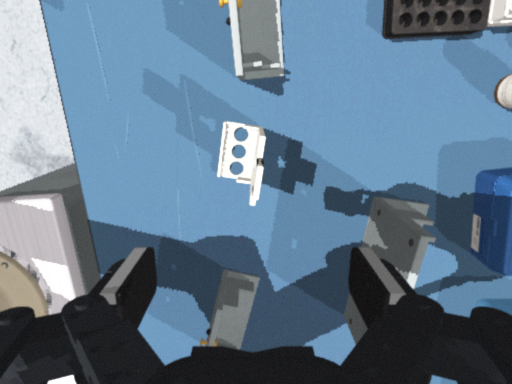

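```bash
python3 - <<'E'
import cv2
a=cv2.imread("pics/w1.png")[112:212,195:295]
cv2.imwrite("pics/w1c.png",cv2.resize(a,None,fx=6,fy=6,interpolation=cv2.INTER_CUBIC))
E
```

```text
(no output)
```

View pics/w1c.png

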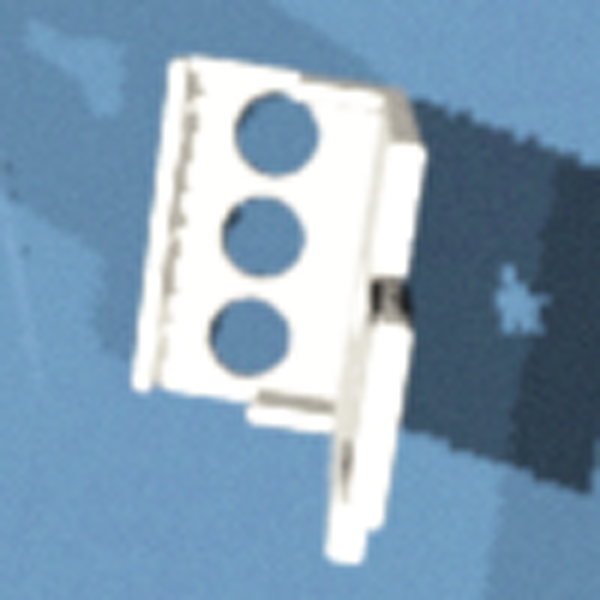

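```bash
python3 - <<'E'
from h import *
np.set_printoptions(precision=4,suppress=True)
d=np.load("w1.npz");C=(d["K"],d["R"],d["t"])
S=lambda u,v:(195+u/6-.4,112+v/6-.4)
a=onplane("wrist",S(172,62),.012,C);b=onplane("wrist",S(135,388),.012,C)
h=[onplane("wrist",S(*q),.012,C) for q in((277,133),(262,236),(250,337))]
print(a,b,np.linalg.norm(a-b),h)
y1=np.arctan2(-(a-b)[0],(a-b)[1]);e=h[0]-h[2];y2=np.arctan2(-e[0],e[1]);print(y1,y2)
for yaw in(y1,y2):
    c,s=np.cos(yaw),np.sin(yaw);R=np.array([[c,-s,0],[s,c,0],[0,0,1]])
    o=(a+b)/2-R@[-.048,0,.012];print("origin",o,"tab",o+R@[-.0025,0,.14])
    for nm,p in dict(shL_back=(0,.035,.105),shL_in=(0,.015,.105),tabTL=(0,.015,.15),tabTR=(0,-.015,.15),tabTRf=(-.005,-.015,.15),shRb=(0,-.035,.105),shRf=(-.005,-.035,.105)).items():
        print(nm,(proj("wrist",o+R@p,C)-[194.6,111.6])*6)
s=manip.get_state();print(s["qpos"])
E
```

```text
[0.3929 0.2459 0.012 ] [0.3789 0.178  0.012 ] 0.06929306049406533 [array([0.4133, 0.2301, 0.012 ]), array([0.4086, 0.209 , 0.012 ]), array([0.4044, 0.1876, 0.012 ])]
-0.20365582263967447 -0.20626800879595464
origin [0.4329 0.2022 0.    ] tab [0.4305 0.2027 0.14  ]
shL_back [420.5084 148.9337]
shL_in [402.093  271.1827]
tabTL [410.6733 329.2262]
tabTR [379.996  529.4762]
tabTRf [345.9637 524.9058]
shRb [358.767  558.7983]
shRf [329.6786 554.9107]
origin [0.4329 0.2021 0.    ] tab [0.4304 0.2026 0.14  ]
shL_back [420.9538 149.7945]
shL_in [402.2161 271.9688]
tabTL [410.8144 330.1267]
tabTR [379.604  530.2521]
tabTRf [345.5881 525.5981]
shRb [358.1306 559.4173]
shRf [329.0552 555.4584]
[0.2997 0.0959 1.6189 0.0001 1.4277 0.3656]
```

The bracket model fits the picture to within about 1 px: tab at (0.4305, 0.2027) and yaw -0.205. Descending and gripping.

```bash
python3 -m crank '{"translation":[[0,0,0],[-1,4,20],[0,0,30],[0,0,30],[0,0,25],[0,0,16],[0,0,0],[0,0,0]],"roll":[0.143,0,0,0,0,0,0,0],"fingers":[1,1,1,1,1,1,1,1]}'
python3 - <<'E'
from h import *
s=manip.get_state();print(s["position"],s["ee_rot"])
C=cam("wrist");im=get_image("wrist")
print(proj("wrist",[.4305,.2027,.15],C))
E
```

```text
clock: 2.55
position: [0.4308, 0.2029, 0.1217]
ee_rot: [-0.0, 0.773, 0.634, -0.0]
contact_force: [0.0, -0.3, 0.2]
width: 0.0852
gripper_force: 0.0
[0.43082285 0.20286104 0.12172922] [-7.50345094e-05  7.73439487e-01  6.33870129e-01 -1.15413767e-04]
[252.69725017 241.9444421 ]
```

```bash
python3 -m crank '{"translation":[[0,0,0],[0,0,0],[0,0,0],[0,0,0],[0,0,0],[0,0,0],[0,0,0],[0,0,0]],"roll":[0,0,0,0,0,0,0,0],"fingers":[0,0,0,0,0,0,0,0]}' 60
python3 -m crank '{"translation":[[0,0,0],[0,0,0],[0,0,-10],[0,0,-20],[0,0,-20],[0,0,-20],[0,0,-20],[0,0,0]],"roll":[0,0,0,0,0,0,0,0],"fingers":[0,0,0,0,0,0,0,0]}' 60
```

```text
clock: 3.4
position: [0.4307, 0.2029, 0.1216]
ee_rot: [-0.0, 0.774, 0.633, 0.0]
contact_force: [0.2, -0.1, -0.6]
width: 0.0003
gripper_force: 0.0
clock: 4.2
position: [0.4329, 0.2035, 0.215]
ee_rot: [0.001, 0.774, 0.633, 0.003]
contact_force: [0.2, -0.4, -0.4]
width: -0.0001
gripper_force: 0.0
```

The fingers shut on nothing. Looking before anything else moves.

```bash
python3 - <<'E'
from h import *
s=manip.get_state();print(s["position"],s["width"])
C=cam("wrist");np.savez("w2",K=C[0],R=C[1],t=C[2]);w=get_image("wrist")
a=get_image("scene")[150:250,140:240];b=get_image("side")[125:225,150:250]
f=lambda i:cv2.resize(i,(400,400),interpolation=cv2.INTER_CUBIC)
cv2.imwrite("pics/m.png",np.hstack([f(a),f(b)]))
cv2.imwrite("pics/w2.png",w)
E
```

```text
[0.43287413 0.20351858 0.21497456] -7.501819680671178e-05
```

View pics/m.png

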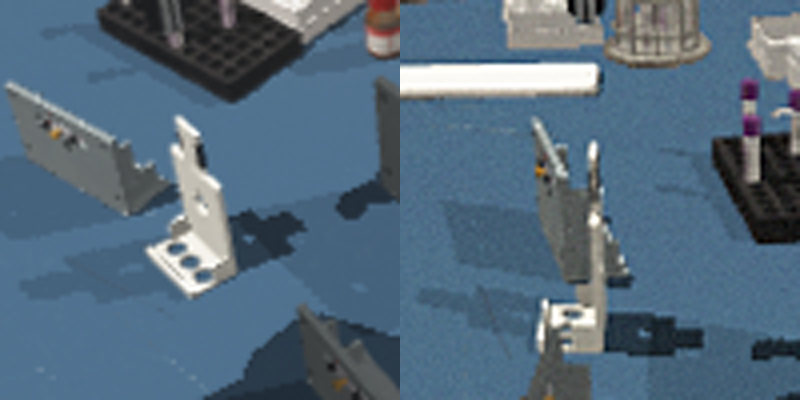

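```bash
python3 - <<'E'
from h import *
for n in("scene","side"):
    print(n,[proj(n,p).round() for p in([.433,.2035,.215],[.433,.2035,.15],[0,0,0],[.238,.523,.195])])
    d=cv2.absdiff(get_image(n),cv2.imread(f"pics/{n}0.png")).max(2)>60
    k,l,st,c=cv2.connectedComponentsWithStats(d.astype(np.uint8))
    print([tuple(x) for x in st[1:] if x[4]>60])
E
```

```text
scene [array([183., 165.]), array([186., 180.]), array([131., 344.]), array([ 71., 163.])]
[(np.int32(0), np.int32(0), np.int32(133), np.int32(82), np.int32(4520)), (np.int32(126), np.int32(10), np.int32(13), np.int32(16), np.int32(70)), (np.int32(133), np.int32(12), np.int32(64), np.int32(139), np.int32(2735)), (np.int32(178), np.int32(18), np.int32(9), np.int32(31), np.int32(152)), (np.int32(105), np.int32(22), np.int32(13), np.int32(16), np.int32(84)), (np.int32(16), np.int32(69), np.int32(25), np.int32(23), np.int32(252)), (np.int32(24), np.int32(88), np.int32(30), np.int32(17), np.int32(276)), (np.int32(30), np.int32(103), np.int32(26), np.int32(14), np.int32(101)), (np.int32(43), np.int32(113), np.int32(21), np.int32(13), np.int32(110)), (np.int32(48), np.int32(126), np.int32(24), np.int32(35), np.int32(364)), (np.int32(0), np.int32(158), np.int32(99), np.int32(162), np.int32(5179)), (np.int32(255), np.int32(163), np.int32(28), np.int32(11), np.int32(105)), (np.int32(157), np.int32(169), np.int32(85), np.int32(92), np.int32(1867)), (np.int32(124), np.int32(178), np.int32(27), n
[... 1941 characters left out ...]
2(21), np.int32(18), np.int32(74)), (np.int32(276), np.int32(207), np.int32(50), np.int32(31), np.int32(490)), (np.int32(237), np.int32(210), np.int32(17), np.int32(6), np.int32(63)), (np.int32(191), np.int32(213), np.int32(38), np.int32(26), np.int32(328)), (np.int32(138), np.int32(218), np.int32(48), np.int32(15), np.int32(241)), (np.int32(199), np.int32(223), np.int32(63), np.int32(53), np.int32(1173)), (np.int32(0), np.int32(240), np.int32(6), np.int32(18), np.int32(78)), (np.int32(85), np.int32(242), np.int32(19), np.int32(12), np.int32(123)), (np.int32(38), np.int32(276), np.int32(17), np.int32(10), np.int32(96)), (np.int32(44), np.int32(284), np.int32(42), np.int32(9), np.int32(230))]
```

```bash
python3 - <<'E'
from h import *
w=cv2.imread("pics/w2.png")
a=get_image("scene")[100:225,130:250];b=get_image("side")[80:225,140:260]
out=np.zeros((600,800,3),np.uint8)
out[:384,:512]=w
out[:300,512:800]=cv2.resize(a,(288,300),interpolation=cv2.INTER_CUBIC)
out[300:600,512:760]=cv2.resize(b,(248,300),interpolation=cv2.INTER_CUBIC)
cv2.imwrite("pics/m2.png",out)
E
```

```text
(no output)
```

View pics/m2.png

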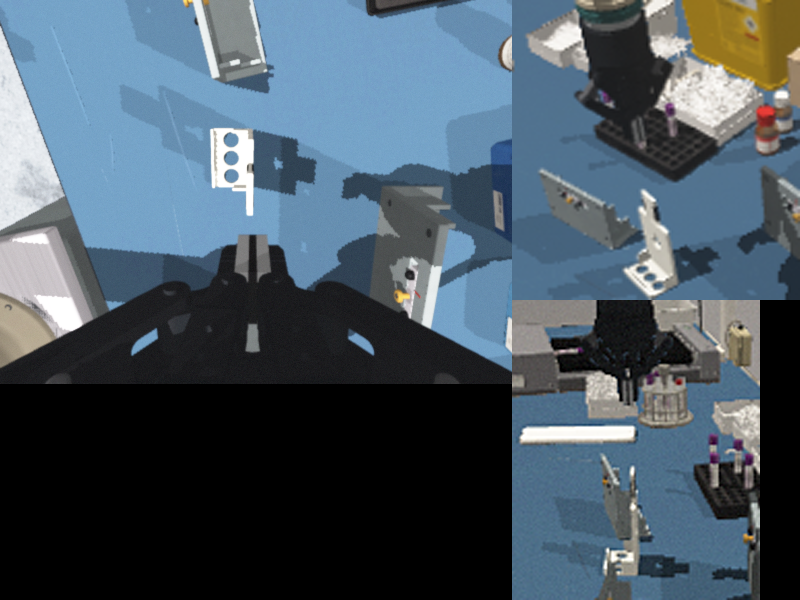

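```bash
python3 - <<'E'
from h import *
np.set_printoptions(precision=4,suppress=True)
s=manip.get_state();print(s["position"],s["width"],s["clock"])
d=np.load("w2.npz");C=(d["K"],d["R"],d["t"]);print("cam",-C[1].T@C[2])
T=tri([("scene",(183,160.5)),("side",(195.6,129.5))]);print("tip",T)
print("wrist proj TCP",proj("wrist",s["position"],C),"tip",proj("wrist",T[0],C))
for dz in(0,.02,.03,.04):print(dz,proj("wrist",s["position"]+[0,0,dz],C),proj("scene",s["position"]+[0,0,dz]),proj("side",s["position"]+[0,0,dz]))
yaw=-.205;c,q=np.cos(yaw),np.sin(yaw);R=np.array([[c,-q,0],[q,c,0],[0,0,1]]);o=np.array([.4329,.2022,0])
for p in((-.048,.035,.012),(-.048,-.035,.012),(0,.015,.15),(0,-.015,.15)):print(p,proj("wrist",o+R@p,C))
E
```

```text
[0.4301 0.2026 0.2107] 0.0001575294853748095 4.55
cam [0.4453 0.2732 0.3956]
tip (array([0.4239, 0.1848, 0.253 ]), [np.float64(0.005045664381151588), np.float64(0.0050456643811515245)])
wrist proj TCP [248.8324 220.4624] tip [243.5839 287.0458]
0 [248.8324 220.4624] [183.065  166.5332] [196.2735 143.0428]
0.02 [248.7126 233.8614] [182.0433 161.501 ] [195.9638 136.3866]
0.03 [248.6424 241.7024] [181.5223 158.935 ] [195.8073 133.0234]
0.04 [248.5638 250.4876] [180.9945 156.3349] [195.6497 129.6365]
(-0.048, 0.035, 0.012) [210.2445 129.051 ]
(-0.048, -0.035, 0.012) [212.06   187.5521]
(0, 0.015, 0.15) [252.79   173.2049]
(0, -0.015, 0.15) [252.6004 210.1144]
```

The bracket hasn't moved. In the images the fingertips sit some 20–30 mm higher than the reported TCP, so the grip closed just above the tab. I'll retry about 25 mm lower.

```bash
python3 -m crank '{"translation":[[0,0,0],[0,0,0],[0,0,0],[0,0,0],[0,0,0],[0,0,20],[0,0,30],[0,0,20]],"roll":[0.007,0,0,0,0,0,0,0],"fingers":[1,1,1,1,1,1,1,1]}'
python3 -m crank '{"translation":[[0,0,20],[0,0,15],[0,0,10],[0,0,0],[0,0,0]],"roll":[0,0,0,0,0],"fingers":[1,1,1,1,1]}'
python3 -m crank '{"translation":[[0,0,0],[0,0,0],[0,0,0],[0,0,0],[0,0,0],[0,0,0],[0,0,0],[0,0,0]],"roll":[0,0,0,0,0,0,0,0],"fingers":[0,0,0,0,0,0,0,0]}' 60
```

```text
clock: 5.35
position: [0.4301, 0.2027, 0.1403]
ee_rot: [-0.0, 0.776, 0.631, -0.0]
contact_force: [-0.1, -0.1, 0.1]
width: 0.0855
gripper_force: 0.0
clock: 5.85
position: [0.4312, 0.203, 0.097]
ee_rot: [0.0, 0.776, 0.631, 0.0]
contact_force: [0.2, 0.8, -0.5]
width: 0.0856
gripper_force: 0.0
clock: 6.65
position: [0.4312, 0.2029, 0.0969]
ee_rot: [0.0, 0.776, 0.631, 0.0]
contact_force: [0.7, -1.0, 2.2]
width: 0.0032
gripper_force: 62.8
```

Gripped at 63 N. I'll lift, then carry the bracket to a standoff in front of panel B.

```bash
python3 -m crank '{"translation":[[0,0,-5],[0,0,-10],[0,0,-15],[0,0,-20],[0,0,0]],"roll":[0,0,0,0,0],"fingers":[0,0,0,0,0]}'
python3 -m crank '{"translation":[[-10,8,0],[-20,16,0],[-25,20,0],[-25,20,0],[-25,20,0],[-16,14,0],[-8,8,0],[0,0,0]],"roll":[0,0,0,0,0,0,0,0],"fingers":[0,0,0,0,0,0,0,0]}'
python3 -m crank '{"translation":[[0,0,0],[0,0,0]],"roll":[0,0],"fingers":[0,0]}'
python3 - <<'E'
from h import *
np.set_printoptions(precision=4,suppress=True)
s=manip.get_state();print(s["position"],s["ee_rot"])
C=cam("wrist");np.savez("w3",K=C[0],R=C[1],t=C[2],p=s["position"]);w=get_image("wrist");cv2.imwrite("pics/w3.png",w)
p=proj("wrist",[.557,.047,.1],C);print(p)
x,y=int(p[0]),int(p[1]);x0,y0=max(0,x-110),max(0,y-100);print(x0,y0)
cv2.imwrite("pics/w3c.png",cv2.resize(w[y0:y0+150,x0:x0+200],(800,600),interpolation=cv2.INTER_CUBIC))
E
```

```text
clock: 7.15
position: [0.4327, 0.2035, 0.1492]
ee_rot: [0.001, 0.776, 0.631, 0.003]
contact_force: [-0.1, 1.2, -3.5]
width: 0.0034
gripper_force: 62.2
clock: 7.95
position: [0.5084, 0.0534, 0.1456]
ee_rot: [-0.0, 0.777, 0.63, -0.001]
contact_force: [0.3, 0.1, -2.6]
width: 0.0032
gripper_force: 62.2
clock: 8.15
position: [0.5072, 0.0558, 0.1463]
ee_rot: [-0.001, 0.776, 0.631, -0.0]
contact_force: [-0.2, 0.2, -2.8]
width: 0.0028
gripper_force: 62.2
[0.5072 0.0558 0.1463] [-0.0006  0.7758  0.631  -0.0003]
[322.9759 195.2309]
212 95
```

View pics/w3c.png

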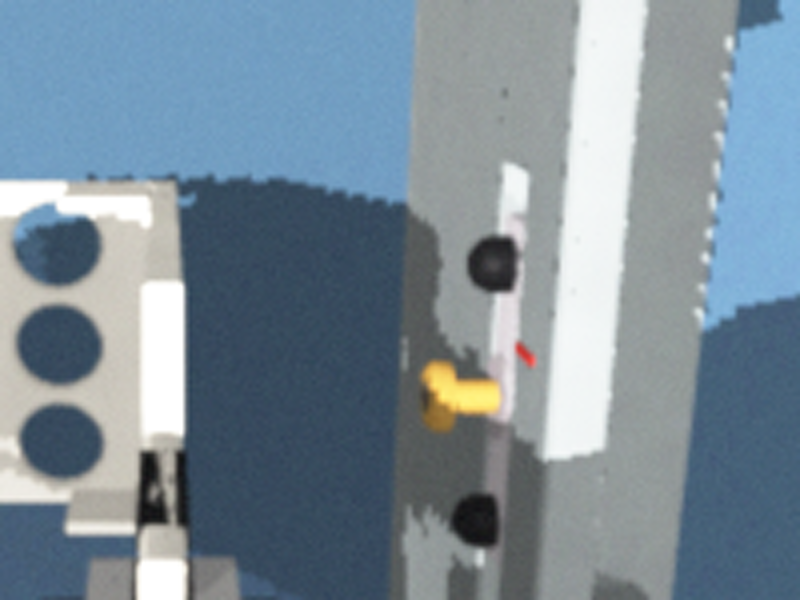

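The crop shows the screw head at about (436,396), the neck base at (497,400), the pads at (490,264) and (475,520), the red mark at (525,354), the panel's top front edge along (578,0)–(545,455), and the bracket's left shoulder at (142–185, 282–435).

```bash
python3 - <<'E'
from h import *
np.set_printoptions(precision=4,suppress=True)
d=np.load("w3.npz");C=(d["K"],d["R"],d["t"]);p=d["p"]
S=lambda u,v:(212+u/4-.375,95+v/4-.375)
f=lambda u,v,z:onplane("wrist",S(u,v),z,C)
def line(a,b,z,nm):
    A,B=f(*a,z),f(*b,z);e=A-B;print(nm,A,B,"yaw",np.arctan2(-e[0],e[1]));return B,e
t=line((578,0),(545,455),.13,"top");l=line((415,0),(392,600),0,"bot");pd=line((492,264),(475,520),.1,"pads")
print("headc",f(436,396,.1),"neckbase",f(497,400,.1),"padmid",(f(492,264,.1)+f(475,520,.1))/2,"padspan",np.linalg.norm(pd[1]))
yaw=np.arctan2(-t[1][0],t[1][1]);X=np.array([np.cos(yaw),np.sin(yaw),0])
for n,q in(("top",t[0]),("bot",l[0]),("head",f(436,396,.1)),("neck",f(497,400,.1)),("pad",f(492,264,.1))):print(n,"x along normal",q@X)
ty=2*np.arctan2(.631,.7758)-np.pi/2
c,s=np.cos(ty),np.sin(ty);R=np.array([[c,-s,0],[s,c,0],[0,0,1]]);o=np.array([*p[:2],p[2]-.0969])+R@[.0025,0,0]
for q in((0,.035,.105),(-.005,.035,.105),(0,.015,.105),(-.005,.015,.105),(-.048,.035,.012),(0,.035,0)):print(q,(proj("wrist",o+R@q,C)-[211.625,94.625])*4)
E
```

```text
top [0.5797 0.1135 0.13  ] [0.5665 0.0455 0.13  ] yaw -0.19227710451353577
bot [0.5802 0.1134 0.    ] [ 0.5503 -0.0405  0.    ] yaw -0.19189517513025817
pads [0.5687 0.0705 0.1   ] [0.5591 0.0232 0.1   ] yaw -0.2007108124356147
headc [0.5555 0.0485 0.1   ] neckbase [0.5662 0.0455 0.1   ] padmid [0.5639 0.0469 0.1   ] padspan 0.048198263304149766
top x along normal 0.5473507600508415
bot x along normal 0.5478742655511558
head x along normal 0.5360010033357107
neck x along normal 0.5470467210394868
pad x along normal 0.5447239410635597
(0, 0.035, 0.105) [184.4208 282.9365]
(-0.005, 0.035, 0.105) [147.0333 282.9836]
(0, 0.015, 0.105) [183.9411 425.1648]
(-0.005, 0.015, 0.105) [147.726  425.2053]
(-0.048, 0.035, 0.012) [-60.5449 188.0877]
(0, 0.035, 0) [176.819  179.9619]
```

The fits agree closely: panel yaw -0.192, pads 48.2 mm apart, bracket prediction within about 1 px. Needed shifts are +1.9 mm sideways, 9.4 mm down and 57.8 mm to the face. Aligning with a 20 mm gap left.

```bash
cat > g.py <<'E'
from h import *
s=manip.get_state();p=s["position"];f=s["contact_force"]
a=-.192;X=np.array([np.cos(a),np.sin(a)]);Y=np.array([-X[1],X[0]])
q=s["ee_rot"];ty=2*np.arctan2(q[2],q[1])-np.pi/2
print("gap %.1f lat %.1f keyz-screw %.1f mm yaw %.3f"%(1e3*(.5475-p[:2]@X-.0025),1e3*(p[:2]@Y-.1536),1e3*(p[2]-.0969+.06-.1),ty),"Fn %.1f Flat %.1f Fz %.1f"%(f[:2]@X,f[:2]@Y,f[2]),"clock",s["clock"],s["width"])
E
python3 -m crank '{"translation":[[2,0,5],[0,0,4],[0,8,0],[0,12,0],[0,12,0],[0,6,0],[0,0,0],[0,0,0]],"roll":[-0.012,0,0,0,0,0,0,0],"fingers":[0,0,0,0,0,0,0,0]}'
python3 -m crank '{"translation":[[0,0,0],[0,0,0]],"roll":[0,0],"fingers":[0,0]}'; python3 g.py
```

```text
clock: 9.0
position: [0.5456, 0.0494, 0.1373]
ee_rot: [-0.0, 0.772, 0.635, -0.0]
contact_force: [0.2, 0.5, -2.7]
width: 0.0033
gripper_force: 62.2
clock: 9.2
position: [0.5453, 0.0496, 0.1376]
ee_rot: [-0.0, 0.772, 0.635, -0.0]
contact_force: [0.5, 0.7, -2.5]
width: 0.0032
gripper_force: 62.2
gap 19.1 lat -0.9 keyz-screw 0.7 mm yaw -0.194 Fn 0.3 Flat 0.8 Fz -2.5 clock 9.2 0.0032117163210629474
```

Lateral is 0.9 mm short, so I'll correct that and go forward gently.

```bash
python3 -m crank '{"translation":[[1,0,0.5],[0,3,0],[0,2,0],[0,2,0],[0,0,0],[0,0,0]],"roll":[0,0,0,0,0,0],"fingers":[0,0,0,0,0,0]}' >/dev/null; python3 g.py
python3 -m crank '{"translation":[[0,1,0],[0,1,0],[0,1,0],[0,0,0]],"roll":[0,0,0,0],"fingers":[0,0,0,0]}'>/dev/null; python3 g.py
```

```text
gap 11.7 lat 0.1 keyz-screw 0.1 mm yaw -0.194 Fn -0.8 Flat 0.3 Fz -3.4 clock 9.8 0.0035386784153627763
gap 8.5 lat 0.1 keyz-screw 0.2 mm yaw -0.194 Fn 0.1 Flat 0.8 Fz -1.8 clock 10.2 0.0030072340509394615
```

```bash
python3 -m crank '{"translation":[[0,1,0],[0,1,0],[0,1,0],[0,0,0]],"roll":[0,0,0,0],"fingers":[0,0,0,0]}'>/dev/null; python3 g.py
python3 -m crank '{"translation":[[0,1,0],[0,1,0],[0,0,0]],"roll":[0,0,0],"fingers":[0,0,0]}'>/dev/null; python3 g.py
```

```text
gap 6.3 lat 0.2 keyz-screw 0.1 mm yaw -0.194 Fn -2.3 Flat 0.3 Fz -1.7 clock 10.6 0.0030310735516209967
gap 4.5 lat 0.2 keyz-screw 0.1 mm yaw -0.194 Fn -3.5 Flat 0.2 Fz -0.2 clock 10.9 0.0032550243994361144
```

```bash
python3 -m crank '{"translation":[[0,1,0],[0,1,0],[0,0,0],[0,0,0]],"roll":[0,0,0,0],"fingers":[0,0,0,0]}'>/dev/null; python3 g.py
python3 -m crank '{"translation":[[0,0.5,0],[0,0.5,0],[0,0,0],[0,0,0]],"roll":[0,0,0,0],"fingers":[0,0,0,0]}'>/dev/null; python3 g.py
```

```text
gap 2.3 lat 0.1 keyz-screw 0.1 mm yaw -0.194 Fn -4.9 Flat 0.5 Fz -0.6 clock 11.3 0.0032617253382078468
gap 1.4 lat 0.1 keyz-screw 0.1 mm yaw -0.194 Fn -5.6 Flat 0.7 Fz 1.5 clock 11.7 0.0032169042474389275
```

```bash
python3 -m crank '{"translation":[[0,0.5,1],[0,0,1],[0,0,1],[0,0,1],[0,0,0]],"roll":[0,0,0,0,0],"fingers":[0,0,0,0,0]}'>/dev/null; python3 g.py
python3 -m crank '{"translation":[[0,0,1],[0,0,1],[0,0,1],[0,0,1],[0,0,0]],"roll":[0,0,0,0,0],"fingers":[0,0,0,0,0]}'>/dev/null; python3 g.py
```

```text
gap 1.1 lat 0.1 keyz-screw -4.0 mm yaw -0.194 Fn -4.7 Flat 0.1 Fz 0.5 clock 12.2 0.003651409525465239
gap 1.2 lat 0.1 keyz-screw -8.0 mm yaw -0.194 Fn -5.4 Flat -0.5 Fz 0.5 clock 12.7 0.003401652612353937
```

```bash
python3 -m crank '{"translation":[[0,0,1],[0,0,1],[0,0,1],[0,0,1],[0,0,0]],"roll":[0,0,0,0,0],"fingers":[0,0,0,0,0]}'>/dev/null; python3 g.py
python3 -m crank '{"translation":[[0,0,1],[0,0,1],[0,0,1],[0,0,0]],"roll":[0,0,0,0],"fingers":[0,0,0,0]}'>/dev/null; python3 g.py
python3 -m crank '{"translation":[[0,0,0.5],[0,0,0.5],[0,0,0]],"roll":[0,0,0],"fingers":[0,0,0]}'>/dev/null; python3 g.py
```

```text
gap 1.2 lat 0.1 keyz-screw -12.0 mm yaw -0.194 Fn -5.6 Flat 0.7 Fz 0.3 clock 13.2 0.0031144390790727563
gap 1.3 lat 0.1 keyz-screw -15.0 mm yaw -0.194 Fn -5.5 Flat 0.8 Fz 0.0 clock 13.6 0.0032653745618348843
gap 1.2 lat 0.1 keyz-screw -16.0 mm yaw -0.194 Fn -7.2 Flat 0.1 Fz 0.5 clock 13.9 0.003392926486011337
```

```bash
python3 -m crank '{"translation":[[0,0,0.5],[0,0,0.5],[0,0,0]],"roll":[0,0,0],"fingers":[0,0,0]}'>/dev/null; python3 g.py
python3 -m crank '{"translation":[[0,0,0.5],[0,0,0]],"roll":[0,0],"fingers":[0,0]}'>/dev/null; python3 g.py
```

```text
gap 1.2 lat 0.1 keyz-screw -16.9 mm yaw -0.194 Fn -6.2 Flat 0.2 Fz 1.3 clock 14.2 0.0030956455527610107
gap 1.1 lat 0.1 keyz-screw -17.2 mm yaw -0.194 Fn -7.2 Flat -0.4 Fz 1.9 clock 14.4 0.0031569450945018182
```

```bash
python3 -m crank '{"translation":[[0,0,0.5],[0,0,0]],"roll":[0,0],"fingers":[0,0]}'>/dev/null; python3 g.py
python3 -m crank '{"translation":[[0,0,0.5],[0,0,0]],"roll":[0,0],"fingers":[0,0]}'>/dev/null; python3 g.py
```

```text
gap 1.0 lat 0.1 keyz-screw -17.3 mm yaw -0.194 Fn -5.9 Flat -1.4 Fz 2.9 clock 14.6 0.0031219905876831277
gap 0.9 lat 0.2 keyz-screw -17.4 mm yaw -0.194 Fn -7.4 Flat 0.4 Fz 5.7 clock 14.8 0.003006927622289478
```

It has stopped firmly at -17.4 mm with force rising. One more nudge, then release.

```bash
python3 -m crank '{"translation":[[0,0,0.5],[0,0,0]],"roll":[0,0],"fingers":[0,0]}'>/dev/null; python3 g.py
python3 -m crank '{"translation":[[0,0,0],[0,0,0],[0,0,0]],"roll":[0,0,0],"fingers":[0.15,0.2,0.3]}'; python3 g.py
```

```text
gap 0.8 lat 0.2 keyz-screw -17.5 mm yaw -0.194 Fn -6.8 Flat -0.2 Fz 6.8 clock 15.0 0.003166715855346157
clock: 15.3
position: [0.5662, 0.0466, 0.1187]
ee_rot: [0.002, 0.772, 0.635, 0.001]
contact_force: [0.0, -0.3, -1.0]
width: 0.0257
gripper_force: 0.0
gap -1.9 lat 0.2 keyz-screw -18.2 mm yaw -0.194 Fn 0.1 Flat -0.3 Fz -1.0 clock 15.3 0.02567245495761709
```

Free and clear. Going straight up, then a last look.

```bash
python3 -m crank '{"translation":[[0,0,-5],[0,0,-15],[0,0,-25],[0,0,-25],[0,0,-20],[0,0,0],[0,0,0],[0,0,0]],"roll":[0,0,0,0,0,0,0,0],"fingers":[0.3,0.3,0.3,0.3,0.3,0.3,0.3,0.3]}'
python3 - <<'E'
from h import *
np.set_printoptions(precision=4,suppress=True)
C=cam("wrist");w=get_image("wrist");p=proj("wrist",[.562,.047,.1],C)
# expected hung bracket outline (gap 4 / 2)
a=-.192;c,s=np.cos(a),np.sin(a);R=np.array([[c,-s,0],[s,c,0],[0,0,1]])
x,y=int(p[0]),int(p[1]);x0,y0=max(0,min(x-80,312)),max(0,min(y-80,234))
for g in(.002,.004):
    o=R@[.5475-g,.1536,0];o[2]=.023
    print(g,[((proj("wrist",o+R@np.array(q),C)-[x0,y0])*4).round() for q in((0,.035,.105),(-.005,.035,.105),(0,.015,.15),(-.005,.015,.15),(-.005,-.015,.15))])
b=cv2.resize(w[y0:y0+150,x0:x0+200],(800,600),interpolation=cv2.INTER_CUBIC)
sd=get_image("side")[150:260,220:310];b[330:600,580:800]=cv2.resize(sd,(220,270),interpolation=cv2.INTER_CUBIC)
cv2.imwrite("pics/end.png",b)
E
```

```text
clock: 16.1
position: [0.5635, 0.0469, 0.2069]
ee_rot: [-0.001, 0.772, 0.635, -0.001]
contact_force: [-0.3, -0.5, 0.0]
width: 0.0254
gripper_force: 0.0
0.002 [array([334., 182.]), array([309., 182.]), array([336., 338.]), array([306., 338.]), array([308., 504.])]
0.004 [array([324., 182.]), array([299., 182.]), array([324., 338.]), array([294., 339.]), array([296., 504.])]
```

View pics/end.png

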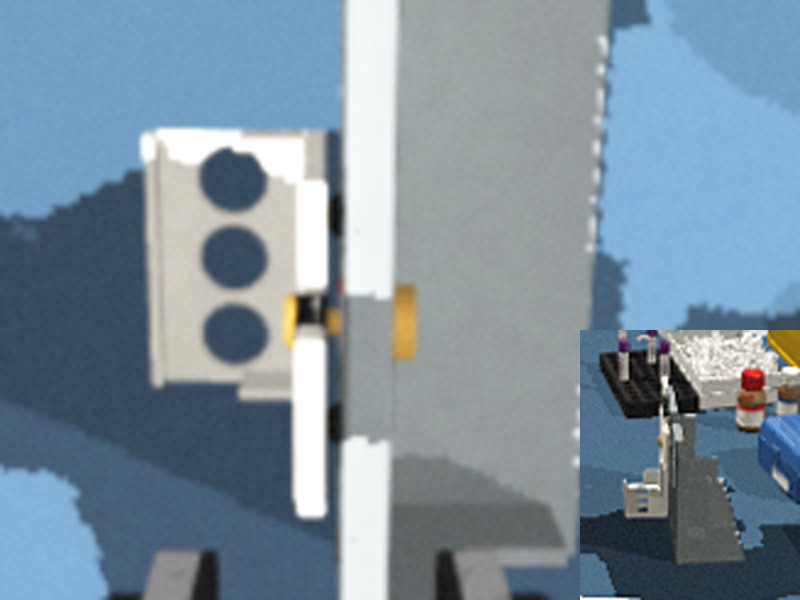

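The bracket hangs upright on the screw. The screw head shows in front of the plate, the shoulder corner is at (325,182) against a predicted (324,182) for a 4 mm gap, and the fingers are clear.

```bash
python3 -c "
from rig import manip
print(manip.sign_off())"
```

```text
the job is handed in; nothing more can be done
None
```

The bracket hangs fully home on the screw of the 190 x 130 mm panel, released and upright, and I handed the job in at about 16 s; the first grip closed above the tab and missed without moving the bracket, and the sign-off returned no verdict.

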